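# Brush the mould bed clear and take out the adapter

### The arm

A 7-joint arm with a two-finger parallel gripper is mounted at the origin on the work surface. World frame = base frame: x ahead of the robot, y to its left, z up, the work surface at z = 0. Lengths are in m, angles in rad, forces in N, time in s.
With the tool pointing down it reaches from about 0.4 to 0.85 m from the base axis. Payload 4.5 kg.
Tool frame: the origin (TCP) lies at the very end of the fingers, on their centre line; the grasp point (between the pads) lies 19 mm behind it; z points along the fingers, y is the line along which they close (so a half turn about z gives the same grasp; the last joint's range is limited). The gripper opens to 85 mm and grips with 20 to 120 N. Pads are 22 mm wide; open, the fingers measure 114 mm over their backs; the gripper's body (76 mm by 85 mm) begins 54 mm behind the grasp point. The pads swing forward as they close: fully open they stand 13 mm farther back than shut.
Start: joints at [-1.113, 0.689, -0.195, 1.565, 0.157, 0.902, -0.215], TCP at [0.257, 0.57, 0.231] pointing down, gripper open.
Joint ranges: [-3.01, 3.01], [-0.46, 2.08], [-1.47, 1.51], [0.13, 2.56], [-1, 4.14], [0.04, 2.09], [-2.66, 2.66]. Speed limits (rad/s): [2.57, 2.57, 3.14, 3.14, 3.14, 3.14, 3.14].

### API

Orientations are given as a unit quaternion [w, x, y, z].
In Python, from rig import bot gives the robot as it stands. The module is installed in compiled form; this text tells all that it offers.
- The arm moves only by the shell command python3 -m creep 'ROWS' [FORCE]. ROWS is JSON, a list of rows, each an object with "slide": the shift along the tool's x, y, z each as a share of 0.3 m, from -1 to 1, a list of three; "roll": the turn about the tool's z as a share of pi/2 rad, from -1 to 1; "hand": the opening, from 0 (shut) to 1 (fully open). A call has 1 to 10 rows; each row is the pose to reach, as a shift and turn from the pose commanded when the call began, along the tool's axes at that moment; what a row does not reach only later rows make up. A row lasts 1/10 s, in which the tool goes at most 50 mm and 8.59 degrees, less where a joint would pass 70% of its speed; a pose out of reach is approached as far as the arm can. A call with a number of a shift or a turn outside -1 to 1 is refused whole. A call with a gripper value outside its range is refused whole. The fingers move at their own pace and stop on an object; FORCE is the grip in N (left out, the last holds). Time passes only in rows, so rows that repeat a pose let the fingers close. It gives the time, the measured TCP pose, the force, the opening and the grip force at its end, in the units of the state.
- bot.state(): the state, without advancing time (a new reading comes with each control period).
- bot.snapshot(name): name is "side" or "top"; returns a dict with "pixels" (384x512x3 uint8, blue, green, red), "depth" (384x512 float32, m along the optical axis (not along the pixel's ray), 0 where there is no reading), "intrinsics" (3x3 intrinsics, pixels), "dist_coeffs" ([k1, k2, p1, p2, k3] as OpenCV has them; the pictures are not rectified), "pose" (4x4, takes a point from camera to world coordinates). Camera axes: x right, y up, looking along -z (the intrinsics and any distortion apply to the point x, -y, -z); pixel columns grow to the right and rows downward; lengths in m; the calibration is good to about 2 mm. A picture is of the moment at which its call begins.
- bot.finish_job(): hands the job in; it is judged then, once.
Trained networks look in a picture, given as the dict that the camera call returned (one of the last four; its "shot" number tells which), for a name from the list of things; names that differ only in an ending like _2 or _b are one class to them, and where a whole thing is asked for, a point or a joint stands for the part that bears it (a point fixed in the world has none). Each returns a list of dicts, best first, with "score" (0 to 1); they miss things now and then, are a little off and sometimes report something else, mostly with a low value. They report only what shows in the picture. A call takes as long as a camera call.
- bot.boxes_of(picture, query): "position" ([x, y, z] in m, in world coordinates, good to about 4 mm: the middle of the surface that is visible of it).
- bot.trace(picture, query): "mask" (384x512 bool, what is visible of it).
The state is a dict: "time_s": time; "qpos": joint angles; "joint_velocities": joint speeds; "joint_torque": joint torques, N m; "ee_pos": TCP position; "orientation": TCP orientation; "contact_force": force on the tool from outside, world axes, zero at the start; "torque": the same for the moment, N m; "finger_gap": finger opening in m; "grip_force": force on a finger pad.
Only numpy, scipy, OpenCV 4.12 (cv2) and the standard library are available. Lean on these libraries where they do the work, as an engineer would, in place of code of your own. Each camera call takes 0.05 s, during which the arm holds its last target. There are 200 camera calls.

### The job

Pick up the hand brush and sweep the four scrap pieces off the mould bed into the scrap pan on its end, using the brush and not the fingers, and leaving the adapter seated in its cavity so that no scrap can fall in. Then stand the brush back on the bench on its bristles, lift the adapter out of the cavity and set it down, not dropped, upright in the empty bay of the parts tray. Leave the setting block on the bed, the finished adapter and everything else where they are.

Things in the scene. Friction and masses are not known exactly. Their poses are not given: they have to be found in the camera images.
- mould: Fixed open mould half: dark steel bed 210 (x) x 230 (y), top 40 above the bench; origin on the bench under its centre, x away from the robot, y left. An aluminium fence along the far edge (x 87 to 105) stands 22 above the bed. Scrap lies between fence and cavity. The scrap pan is fixed to the left (+y) end. A handwheel on the right end reaches y -152, 58 above the bench.
- lane (a point): Centre of the lane on the bed top, at own (30, 0, 40) of the mould; axes as the mould. At the start all piece centres lie within 31 in x and 60 in y of it. The lane runs along y; scrap pushed past y = +115 drops into the pan.
- pan (a point): Centre of the scrap pan floor, at own (0, 180, 8) of the mould, axes as the mould. Open pan, inside 202 (x) x 126 (y), beginning right at the bed edge; its three outer walls rise to 55 above the bench (15 above the bed top).
- cavity (a point): Centre of the cavity floor, at own (-62, 30, 26) of the mould, axes as the mould. Cavity 54 (x) x 50 (y), 14 deep, open on top.
- adapter: White plastic mouthpiece adapter, 50 g, origin at the centre of its underside. Flange 50 (x) x 46 (y) x 14 thick, on it a spigot 36 (x) x 22 (y) rising to 53 above the underside (39 above the flange), z up. It starts in the cavity with the flange top flush with the bed, about 2 play all round; comes straight up freely. Grasp the spigot across y.
- parts_tray: Fixed grey tray 195 (x) x 110 (y) x 18 high, walls and floor 5, origin under its centre; a wall across the middle makes two bays, each about 90 x 100 inside. It stands left or right of the mould.
- empty_bay (a point): Centre of the floor of the empty bay (the one nearer the robot), 5 above the bench, axes as the tray.
- brush: Hand brush standing on its bristles on the bench left or right of the mould, 140 g, origin at the centre of the bristle foot, z up. Stiff bristle pad 96 (x) x 28 (y) x 30 tall, wooden back 100 x 32 up to 48 high, on it a wooden fin grip 60 (x) x 20 (y) from 48 to 86 high. Grasp the fin across y; sweep along y. The bristles do not bend noticeably.
- scrap_block: White plastic scrap, block 26 x 20, 14 thick, 12 g, lying flat in the lane; origin at the centre of its underside.
- scrap_ell: White plastic scrap, L-shaped piece 26 x 21, 14 thick, 12 g, lying flat in the lane; origin at the centre of its underside.
- scrap_tee: White plastic scrap, T-shaped piece 26 x 21, 14 thick, 12 g, lying flat in the lane; origin at the centre of its underside.
- scrap_slug: White plastic scrap, round slug 24 diameter, 14 thick, 12 g, lying flat in the lane; origin at the centre of its underside.
- gauge_block: Steel setting block, 22 x 22 x 30 tall, standing on the mould bed near the right (-y), robot-side corner; stays there. Origin: centre of its underside.
- finished_adapter: An adapter of the same shape, already standing in the far bay of the parts tray; stays there. Origin: centre of its underside.
- inhaler: Blue L-shaped inhaler, about 85 x 47 x 30, lying on the bench right of and beyond the mould; bystander. Origin: centre of its underside.
- beaker: Glass beaker, 70 diameter, 85 tall, at the back; bystander. Origin: centre of its underside.
- screwdriver: Black-handled screwdriver lying at the back; bystander.

How it is judged:
By the outcome, as a careful person would: the job done as asked, in the order asked, and still so for the second after the job is handed in, with the robot touching nothing.
It also fails if it takes over 67 s, if anything falls off the work surface, if the arm or the gripper's body presses on something with over 40 N, if the wrist force passes 120 N, or if a joint passes its speed limit or range.

## Working session

There is one attempt and no reset: what is moved stays moved. The work goes in short steps, Python scripts to look and compute and a shell command to move; the robot and the scene stay as the last step left them, time stands still between calls to the robot, and variables do not carry over. Pictures are saved under pics/ and viewed, at most 10 in all, crops included, and the job is handed in when it is done.

```bash
mkdir -p pics
cat > h.py <<'E'
import numpy as np, cv2
from rig import bot
def pts(p,m):
    v,u=np.nonzero(m&(p["depth"]>0)); d=p["depth"][v,u]
    n=cv2.undistortPoints(np.c_[u,v].astype(float)[:,None],np.array(p["intrinsics"],float),np.array(p["dist_coeffs"],float))[:,0]
    c=np.c_[n[:,0]*d,-n[:,1]*d,-d,np.ones(len(d))]
    return (c@np.array(p["pose"]).T)[:,:3]
E
python3 - <<'E'
from h import *
s=bot.state(); print({k:np.round(v,3).tolist() for k,v in s.items()})
for c in("side","top"):
    p=bot.snapshot(c); cv2.imwrite(f"pics/{c}1.png",p["pixels"]); print(c,np.round(p["pose"],2).tolist())
    for q in "mould parts_tray brush adapter finished_adapter gauge_block scrap_block scrap_ell scrap_tee scrap_slug inhaler beaker screwdriver".split():
        b=bot.boxes_of(p,q); t=bot.trace(p,q)
        print(q,[(np.round(x["position"],3).tolist(),round(x["score"],2)) for x in b[:3]])
        for x in t[:1]:
            P=pts(p,x["mask"])
            if len(P): print("   ",len(P),np.percentile(P,[2,50,98],axis=0).round(3).tolist(), round(x["score"],2))
E
```

```text
{'time_s': 0.0, 'qpos': [-1.113, 0.69, -0.195, 1.566, 0.157, 0.903, -0.215], 'joint_velocities': [0.002, -0.001, 0.001, -0.001, -0.002, 0.001, 0.002], 'joint_torque': [0.0, -53.961, -1.266, -15.854, 0.009, 0.01, 0.0], 'ee_pos': [0.257, 0.569, 0.23], 'orientation': [-0.0, 0.21, 0.978, -0.001], 'contact_force': [0.083, -0.552, -0.391], 'torque': [-0.004, -0.012, -0.065], 'grip_force': 0.0, 'finger_gap': 0.085}
side [[0.96, 0.16, -0.21, 0.37], [-0.26, 0.65, -0.71, -0.79], [0.02, 0.74, 0.67, 0.81], [0.0, 0.0, 0.0, 1.0]]
mould [([0.573, -0.074, 0.037], 0.8)]
    11289 [[0.471, -0.243, 0.003], [0.577, -0.079, 0.038], [0.677, 0.15, 0.062]] 0.85
parts_tray [([0.493, -0.367, 0.006], 0.95)]
    4911 [[0.412, -0.417, 0.001], [0.496, -0.365, 0.005], [0.603, -0.298, 0.018]] 0.57
brush [([0.555, 0.344, 0.041], 0.85)]
    833 [[0.509, 0.323, -0.001], [0.553, 0.345, 0.044], [0.603, 0.443, 0.086]] 0.88
adapter [([0.51, -0.072, 0.054], 0.84)]
    430 [[0.489, -0.086, 0.037], [0.511, -0.074, 0.055], [0.535, -0.049, 0.08]] 0.74
finished_adapter [([0.55, -0.358, 0.024], 0.96)]
    730 [[0.53, -0.374, 0.0
[... 2177 characters left out ...]
] 0.58
scrap_tee [([0.578, -0.139, 0.052], 0.62)]
    51 [[0.569, -0.149, 0.043], [0.577, -0.14, 0.052], [0.588, -0.128, 0.057]] 0.55
scrap_slug [([0.586, -0.068, 0.052], 0.62)]
    2457 [[0.411, -0.421, -0.001], [0.496, -0.363, 0.005], [0.6, -0.294, 0.019]] 0.61
inhaler [([0.755, -0.308, 0.03], 0.92), ([0.579, -0.016, 0.039], 0.31)]
    281 [[0.718, -0.346, 0.017], [0.752, -0.307, 0.027], [0.774, -0.264, 0.032]] 0.6
beaker [([0.791, 0.102, 0.04], 0.7), ([0.494, -0.37, 0.006], 0.46)]
    537 [[0.748, 0.073, 0.001], [0.791, 0.104, 0.037], [0.811, 0.131, 0.086]] 0.78
screwdriver [([0.808, -0.095, 0.021], 0.76)]
    250 [[0.776, -0.13, 0.016], [0.819, -0.104, 0.023], [0.861, -0.076, 0.028]] 0.7
```

View pics/side1.png

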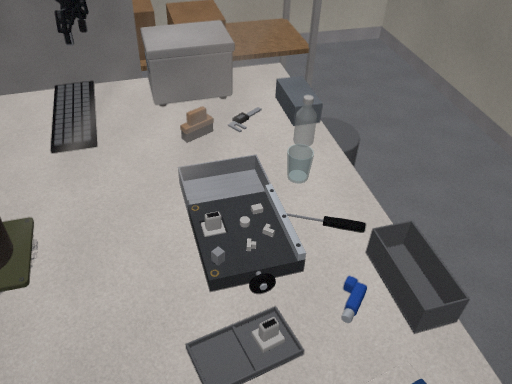

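View pics/top1.png

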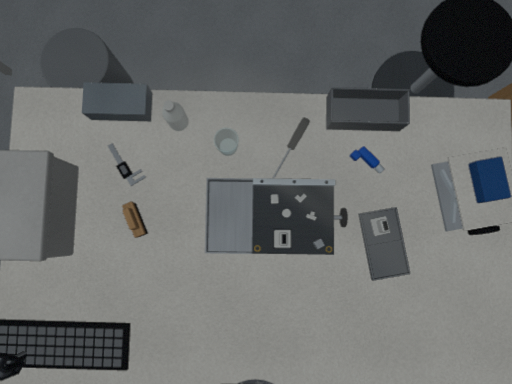

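Run:
```python
from h import *
def rect(P):
    (c,s,a)=cv2.minAreaRect((P[:,:2]*1000).astype(np.float32)); return np.round(c,1),np.round(s,1),round(a,1),len(P)
for c in("side","top"):
    p=bot.snapshot(c); A=pts(p,np.ones((384,512),bool)); 
    def sel(x0,x1,y0,y1,z0,z1): return A[(A[:,0]>x0)&(A[:,0]<x1)&(A[:,1]>y0)&(A[:,1]<y1)&(A[:,2]>z0)&(A[:,2]<z1)]
    print(c)
    P=sel(.47,.7,.25,.45,.075,.1);print("fin",rect(P),np.median(P[:,2]))
    P=sel(.47,.7,.25,.45,.04,.055);print("back",rect(P),np.median(P[:,2]))
    P=sel(.47,.57,-.12,0,.07,.1);print("spigot",rect(P),np.median(P[:,2]))
    P=sel(.5,.62,-.4,-.29,.045,.075);print("finspigot",rect(P),np.median(P[:,2]))
    P=sel(.38,.63,-.45,-.26,.013,.022);print("tray rim",rect(P),np.median(P[:,2]))
    P=sel(.645,.72,-.25,.2,.057,.07);print("fence",rect(P),np.median(P[:,2]))
    P=sel(.44,.66,-.2,.1,.036,.044);print("bed",rect(P),np.median(P[:,2]))
    P=sel(.47,.53,-.2,-.12,.063,.08);print("gauge",rect(P),np.median(P[:,2]))
    P=sel(.4,.8,.06,.26,.046,.064);print("panrim",rect(P),np.median(P[:,2]))
    P=sel(.545,.66,-.2,.1,.049,.06);
    h,_,_=np.histogram2d(P[:,0],P[:,1],bins=[np.arange(.545,.665,.004),np.arange(-.2,.1,.004)])
    n,l,st,ce=cv2.connectedComponentsWithStats((h>0).astype(np.uint8))
    for i in range(1,n): print("  scrap x",.545+.004*st[i,1],.545+.004*(st[i,1]+st[i,3]),"y",round(-.2+.004*st[i,0],3),round(-.2+.004*(st[i,0]+st[i,2]),3))
```

```text
side
fin (array([555.5, 353.3]), array([61.6, 26.2]), 24.7, 130) 0.08393928538159307
back (array([556.2, 352. ]), array([101.8,  37.4]), 23.1, 210) 0.04704811664220143
spigot (array([512.6, -66.4]), array([36.8, 24.3]), 3.3, 134) 0.07724874929712933
finspigot (array([ 555.7, -347.6]), array([35.8, 23.7]), 15.7, 247) 0.056632585650043255
tray rim (array([ 507.1, -360.2]), array([195.3, 112.7]), 11.2, 1263) 0.016726303719271307
fence (array([670.1, -31.7]), array([ 19.4, 353. ]), 1.0, 615) 0.061135375626674926
bed (array([564.6, -53.5]), array([190.7, 293.5]), 0.4, 5184) 0.03917349411155602
gauge (array([ 501.1, -163.8]), array([23. , 23.4]), 27.7, 102) 0.06867667739504202
panrim (array([633.6, 108.1]), array([332.6,  95. ]), 0.4, 566) 0.05280159407662788
  scrap x 0.5650000000000001 0.5930000000000001 y -0.16 -0.128
  scrap x 0.5730000000000001 0.5970000000000001 y -0.088 -0.06
  scrap x 0.613 0.641 y -0.132 -0.096
  scrap x 0.609 0.637 y -0.052 -0.024
top
fin (array([556. , 357.3]), array([58.2, 20.1]), 23.7, 159) 0.08430023958887367
back (array([556.7, 357.3]), array([99.5, 32.2]), 23.7, 228) 0.04643601603537029
spigot (array([512.7, -61.9]), array([35.2, 22. ]), 1.2, 113) 0.07700195106818675
finspigot (array([ 556.2, -344.2]), array([36. , 23.2]), 14.8, 111) 0.05620840749913225
tray rim (array([ 506.3, -357.3]), array([195.4, 111.1]), 11.3, 566) 0.016710383670554663
fence (array([671.2, -53.2]), array([ 18.1, 298.5]), 0.6, 513) 0.06089007280589365
bed (array([565.8, -87.4]), array([189.4, 224.4]), 0.5, 4479) 0.03926943308019304
gauge (array([ 501.4, -159.8]), array([21.4, 22.1]), 34.3, 66) 0.06843094178024012
panrim (array([634.2, 109. ]), array([331.4,  92.8]), 0.0, 282) 0.05379834651673021
  scrap x 0.5650000000000001 0.5930000000000001 y -0.152 -0.124
  scrap x 0.5730000000000001 0.5970000000000001 y -0.084 -0.056
  scrap x 0.609 0.637 y -0.048 -0.024
  scrap x 0.617 0.641 y -0.124 -0.092
```

The side view shows the brush at about (198,125), the pan and bed at (230,210), the adapter at (213,222), the four scraps at (245-270,208-245) and the tray at (245,350). The top view agrees: brush at (134,220), adapter at (283,238), tray at (384,243). The brush's long axis is yawed about +24°, the mould about 0.7° and the tray about 11°. I'll average the two cameras.

```bash
cat >> h.py <<'E'
from scipy.spatial.transform import Rotation as R
def go(x,y,z,yaw,f=None):
    """yaw: wanted world angle of tool y (deg, mod 180). prints slide (shares) and roll"""
    s=bot.state(); q=s["orientation"]; r=R.from_quat([q[1],q[2],q[3],q[0]]); M=r.as_matrix()
    now=np.degrees(np.arctan2(M[1,1],M[0,1])); d=(yaw-now+90)%180-90
    print("slide",np.round(M.T@(np.array([x,y,z])-s["ee_pos"])/.3,3).tolist(),"roll",round(-d/90,3),"| yaw now",round(now,2),"tilt z",M[:,2].round(3),"t",round(s["time_s"],2),"j7",round(s["qpos"][6],2),"j1",round(s["qpos"][0],2))
E
python3 -c "
from h import *
go(.4,.46,.2,114);go(.556,.355,.2,114)"
```

```text
slide [-0.585, -0.137, 0.104] roll -0.536 | yaw now 65.72 tilt z [ 0.  0. -1.] t 2.8 j7 -0.22 j1 -1.11
slide [-1.203, -0.243, 0.104] roll -0.536 | yaw now 65.72 tilt z [ 0.  0. -1.] t 2.8 j7 -0.22 j1 -1.11
```

```bash
python3 -m creep '[{"slide":[-0.17,-0.03,0.03],"roll":-0.09,"hand":1},{"slide":[-0.33,-0.07,0.06],"roll":-0.18,"hand":1},{"slide":[-0.5,-0.1,0.1],"roll":-0.27,"hand":1},{"slide":[-0.66,-0.14,0.1],"roll":-0.36,"hand":1},{"slide":[-0.82,-0.17,0.1],"roll":-0.45,"hand":1},{"slide":[-0.98,-0.2,0.1],"roll":-0.536,"hand":1},{"slide":[-0.98,-0.2,0.1],"roll":-0.536,"hand":1}]' 60; python3 -c "
from h import *
go(.556,.355,.12,114);go(.556,.355,.053,114)"
```

```text
time_s: 3.5
ee_pos: [0.5092, 0.3855, 0.2004]
orientation: [0.002, -0.202, 0.979, -0.003]
contact_force: [1.1, -0.8, -0.4]
finger_gap: 0.0853
grip_force: 0.0
slide [-0.102, -0.153, 0.269] roll -0.008 | yaw now 113.28 tilt z [ 0.005 -0.006 -1.   ] t 3.5 j7 0.91 j1 -0.48
slide [-0.102, -0.151, 0.493] roll -0.008 | yaw now 113.28 tilt z [ 0.005 -0.006 -1.   ] t 3.5 j7 0.91 j1 -0.48
```

```bash
python3 -m creep '[{"slide":[-0.1,-0.15,0.1],"roll":-0.005,"hand":1},{"slide":[-0.1,-0.152,0.25],"roll":-0.005,"hand":1},{"slide":[-0.1,-0.152,0.3],"roll":-0.005,"hand":1},{"slide":[-0.1,-0.152,0.3],"roll":-0.005,"hand":1},{"slide":[-0.1,-0.152,0.3],"roll":-0.005,"hand":1}]'
python3 - <<'E'
from h import *
go(.556,.355,.053,114)
p=bot.snapshot("side"); c=p["pixels"][60:180,130:290]; cv2.imwrite("pics/pre.png",cv2.resize(c,None,fx=4,fy=4,interpolation=cv2.INTER_CUBIC))
E
```

```text
time_s: 4.0
ee_pos: [0.5461, 0.3657, 0.1119]
orientation: [0.0, -0.212, 0.977, 0.001]
contact_force: [0.5, -0.5, 0.8]
finger_gap: 0.0848
grip_force: 0.0
slide [-0.015, -0.046, 0.196] roll 0.005 | yaw now 114.43 tilt z [ 0.     0.001 -1.   ] t 4.0 j7 0.94 j1 -0.44
```

View pics/pre.png

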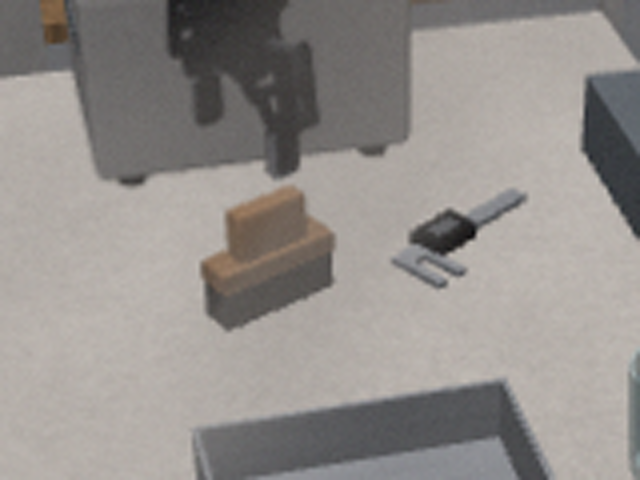

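The open gripper hangs above and behind the brush, whose fin is at (265,225) in the crop. The TCP is still short of the target, so I'll let it settle and correct it before descending.

```bash
python3 -m creep '[{"slide":[0,0,0],"roll":0,"hand":1}]'; python3 -c "
from h import *
go(.556,.355,.053,114)"
```

```text
time_s: 4.15
ee_pos: [0.5467, 0.3663, 0.1133]
orientation: [0.002, -0.212, 0.977, 0.001]
contact_force: [-0.3, 0.4, 0.9]
finger_gap: 0.0859
grip_force: 0.0
slide [-0.012, -0.047, 0.201] roll 0.005 | yaw now 114.46 tilt z [ 0.003  0.003 -1.   ] t 4.15 j7 0.94 j1 -0.44
```

```bash
python3 -m creep '[{"slide":[-0.012,-0.047,0],"roll":0.005,"hand":1},{"slide":[-0.012,-0.047,0],"roll":0.005,"hand":1},{"slide":[-0.012,-0.047,0],"roll":0.005,"hand":1}]'; python3 -c "
from h import *
go(.556,.355,.053,114)"
```

```text
time_s: 4.45
ee_pos: [0.5564, 0.3523, 0.1118]
orientation: [0.001, -0.207, 0.978, -0.0]
contact_force: [-0.3, 0.4, 1.2]
finger_gap: 0.0854
grip_force: 0.0
slide [-0.002, 0.009, 0.196] roll -0.002 | yaw now 113.84 tilt z [ 0.001 -0.    -1.   ] t 4.45 j7 0.96 j1 -0.42
```

```bash
python3 -m creep '[{"slide":[-0.002,0.005,0.1],"roll":0,"hand":1},{"slide":[-0.002,0.005,0.19],"roll":0,"hand":1},{"slide":[-0.002,0.005,0.19],"roll":0,"hand":1},{"slide":[-0.002,0.005,0.19],"roll":0,"hand":1},{"slide":[-0.002,0.005,0.19],"roll":0,"hand":0.5},{"slide":[-0.002,0.005,0.19],"roll":0,"hand":0.3},{"slide":[-0.002,0.005,0.19],"roll":0,"hand":0},{"slide":[-0.002,0.005,0.19],"roll":0,"hand":0},{"slide":[-0.002,0.005,0.19],"roll":0,"hand":0},{"slide":[-0.002,0.005,0.19],"roll":0,"hand":0}]' 60; python3 -c "
from h import *
print(bot.state()['grip_force'])
go(.556,.355,.2,114)"
```

```text
time_s: 5.45
ee_pos: [0.5557, 0.3552, 0.055]
orientation: [0.001, -0.208, 0.978, 0.0]
contact_force: [0.3, -0.1, 4.5]
finger_gap: 0.0187
grip_force: 59.8
59.80209410190582
slide [-0.001, -0.001, -0.483] roll -0.001 | yaw now 113.95 tilt z [ 0.001  0.001 -1.   ] t 5.45 j7 0.93 j1 -0.44
```

```bash
python3 -m creep '[{"slide":[0,0,-0.1],"roll":0,"hand":0},{"slide":[0,0,-0.25],"roll":0,"hand":0},{"slide":[0,0,-0.4],"roll":0.08,"hand":0},{"slide":[0,0,-0.4],"roll":0.17,"hand":0},{"slide":[0,0,-0.4],"roll":0.256,"hand":0},{"slide":[0,0,-0.4],"roll":0.256,"hand":0},{"slide":[0,0,-0.4],"roll":0.256,"hand":0}]'; python3 -c "
from h import *
print(bot.state()['finger_gap'])
go(.58,.08,.175,90.7);go(.602,-.19,.175,90.7)"
```

```text
time_s: 6.15
ee_pos: [0.5549, 0.3546, 0.1737]
orientation: [-0.0, -0.01, 1.0, -0.0]
contact_force: [0.5, -0.8, -1.4]
finger_gap: 0.0193
grip_force: 59.0
0.019288276497739912
slide [-0.066, -0.917, -0.003] roll 0.005 | yaw now 91.12 tilt z [-0.001 -0.001 -1.   ] t 6.15 j7 0.68 j1 -0.46
slide [-0.122, -1.818, -0.003] roll 0.005 | yaw now 91.12 tilt z [-0.001 -0.001 -1.   ] t 6.15 j7 0.68 j1 -0.46
```

```bash
python3 -m creep '[{"slide":[-0.01,-0.1,0],"roll":0,"hand":0},{"slide":[-0.02,-0.23,0],"roll":0,"hand":0},{"slide":[-0.03,-0.36,0],"roll":0.004,"hand":0},{"slide":[-0.04,-0.49,0],"roll":0.004,"hand":0},{"slide":[-0.05,-0.62,0],"roll":0.004,"hand":0},{"slide":[-0.06,-0.75,0],"roll":0.004,"hand":0},{"slide":[-0.07,-0.86,0],"roll":0.004,"hand":0},{"slide":[-0.08,-0.92,0],"roll":0.004,"hand":0},{"slide":[-0.08,-0.92,0],"roll":0.004,"hand":0}]' && python3 -m creep '[{"slide":[-0.01,-0.1,0],"roll":0,"hand":0},{"slide":[-0.02,-0.23,0],"roll":0,"hand":0},{"slide":[-0.03,-0.36,0],"roll":0,"hand":0},{"slide":[-0.04,-0.49,0],"roll":0,"hand":0},{"slide":[-0.04,-0.62,0],"roll":0,"hand":0},{"slide":[-0.04,-0.75,0],"roll":0,"hand":0},{"slide":[-0.04,-0.85,0],"roll":0,"hand":0},{"slide":[-0.04,-0.89,0],"roll":0,"hand":0},{"slide":[-0.04,-0.89,0],"roll":0,"hand":0},{"slide":[-0.04,-0.89,0],"roll":0,"hand":0}]'
python3 - <<'E'
from h import *
go(.602,-.19,.097,90.7)
p=bot.snapshot("side"); A=pts(p,np.ones((384,512),bool))
cv2.imwrite("pics/hover.png",cv2.resize(p["pixels"][130:310,150:330],None,fx=3,fy=3,interpolation=cv2.INTER_CUBIC))
for q in["brush"]:
    t=bot.trace(p,q)
    for x in t[:1]:
        P=pts(p,x["mask"]); print(x["score"],np.percentile(P,[2,50,98],axis=0).round(3).tolist())
E
```

```text
time_s: 7.05
ee_pos: [0.584, 0.0744, 0.1735]
orientation: [-0.001, -0.003, 1.0, -0.002]
contact_force: [0.1, 0.4, -1.0]
finger_gap: 0.0192
grip_force: 59.0
time_s: 8.05
ee_pos: [0.5988, -0.1843, 0.1742]
orientation: [0.0, -0.007, 1.0, 0.001]
contact_force: [0.6, 0.4, -1.3]
finger_gap: 0.019
grip_force: 59.0
slide [-0.01, -0.02, 0.257] roll 0.001 | yaw now 90.76 tilt z [ 0.     0.003 -1.   ] t 8.05 j7 1.45 j1 0.46
0.74 [[0.551, -0.202, 0.12], [0.586, -0.197, 0.161], [0.645, -0.173, 0.204]]
```

View pics/hover.png

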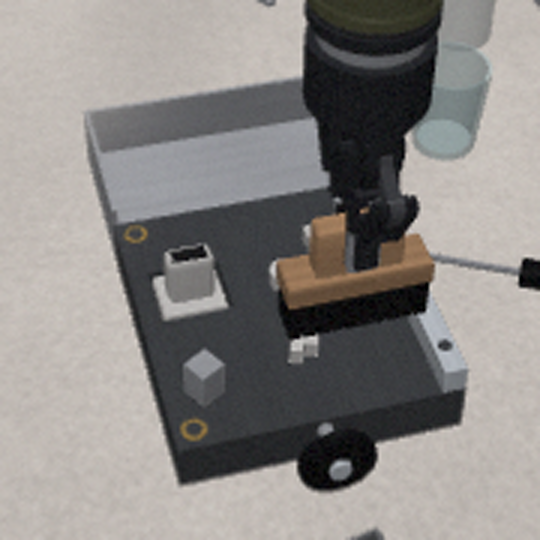

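The brush is level over the right end of the bed, with its bristles behind the rearmost scrap at (303,348). The gauge block at (205,375) and the adapter are clear. Now I'll lower it and sweep.

```bash
python3 -m creep '[{"slide":[-0.008,-0.017,0.04],"roll":0,"hand":0},{"slide":[-0.008,-0.017,0.1],"roll":0,"hand":0},{"slide":[-0.008,-0.017,0.16],"roll":0,"hand":0},{"slide":[-0.008,-0.017,0.21],"roll":0,"hand":0},{"slide":[-0.008,-0.017,0.235],"roll":0,"hand":0},{"slide":[-0.008,-0.017,0.25],"roll":0,"hand":0},{"slide":[-0.008,-0.017,0.25],"roll":0,"hand":0},{"slide":[-0.008,-0.017,0.25],"roll":0,"hand":0}]'; python3 -c "
from h import *
go(.602,.035,.097,90.7)"
```

```text
time_s: 8.95
ee_pos: [0.6013, -0.1926, 0.0999]
orientation: [0.001, -0.005, 1.0, -0.0]
contact_force: [0.5, 0.5, -1.4]
finger_gap: 0.019
grip_force: 59.0
slide [-0.01, 0.759, 0.009] roll -0.002 | yaw now 90.56 tilt z [ 0.001 -0.    -1.   ] t 8.95 j7 1.42 j1 0.44
```

```bash
python3 -m creep '[{"slide":[-0.005,0.02,0.005],"roll":0,"hand":0},{"slide":[-0.005,0.05,0.007],"roll":0,"hand":0},{"slide":[-0.005,0.08,0.007],"roll":0,"hand":0},{"slide":[-0.005,0.11,0.007],"roll":0,"hand":0},{"slide":[-0.005,0.15,0.007],"roll":0,"hand":0},{"slide":[-0.005,0.19,0.007],"roll":0,"hand":0},{"slide":[-0.005,0.23,0.007],"roll":0,"hand":0},{"slide":[-0.005,0.27,0.007],"roll":0,"hand":0},{"slide":[-0.005,0.31,0.007],"roll":0,"hand":0},{"slide":[-0.005,0.35,0.007],"roll":0,"hand":0}]'
python3 - <<'E'
from h import *
go(.602,.035,.097,90.7)
p=bot.snapshot("side")
cv2.imwrite("pics/mid.png",cv2.resize(p["pixels"][130:310,150:330],None,fx=3,fy=3,interpolation=cv2.INTER_CUBIC))
E
```

```text
time_s: 9.95
ee_pos: [0.6012, -0.0865, 0.0972]
orientation: [-0.0, -0.005, 1.0, 0.0]
contact_force: [0.7, 0.2, -0.3]
finger_gap: 0.0191
grip_force: 59.1
slide [-0.007, 0.405, 0.001] roll -0.001 | yaw now 90.57 tilt z [-0.  0. -1.] t 9.95 j7 1.24 j1 0.26
```

View pics/mid.png

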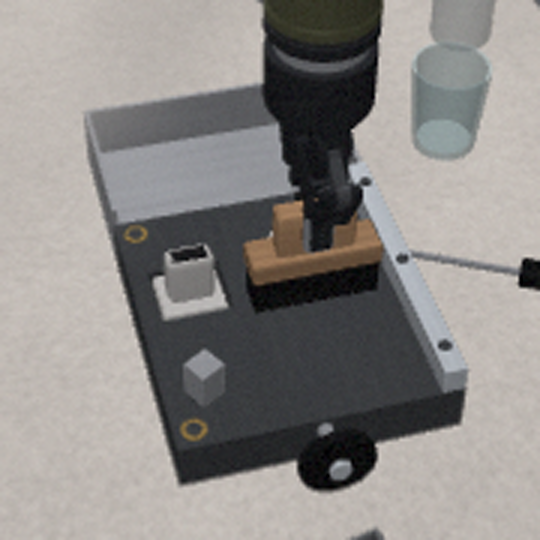

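No scrap was left behind the brush, and the adapter at (190,280) and the block at (205,375) have not moved. I'll continue the sweep.

```bash
python3 -m creep '[{"slide":[-0.005,0.03,0],"roll":0,"hand":0},{"slide":[-0.005,0.07,0],"roll":0,"hand":0},{"slide":[-0.005,0.11,0],"roll":0,"hand":0},{"slide":[-0.005,0.15,0],"roll":0,"hand":0},{"slide":[-0.005,0.19,0],"roll":0,"hand":0},{"slide":[-0.005,0.23,0],"roll":0,"hand":0},{"slide":[-0.005,0.27,0],"roll":0,"hand":0},{"slide":[-0.005,0.31,0],"roll":0,"hand":0},{"slide":[-0.005,0.35,0],"roll":0,"hand":0},{"slide":[-0.005,0.38,0],"roll":0,"hand":0}]' && python3 -m creep '[{"slide":[0,0.03,0],"roll":0,"hand":0},{"slide":[0,0.05,0],"roll":0,"hand":0},{"slide":[0,0.05,0],"roll":0,"hand":0},{"slide":[0,0.05,0],"roll":0,"hand":0}]'
python3 - <<'E'
from h import *
go(.602,.035,.097,90.7)
p=bot.snapshot("side")
cv2.imwrite("pics/end.png",cv2.resize(p["pixels"][130:310,150:330],None,fx=3,fy=3,interpolation=cv2.INTER_CUBIC))
E
```

```text
time_s: 11.0
ee_pos: [0.6017, 0.0281, 0.0972]
orientation: [0.0, -0.005, 1.0, 0.0]
contact_force: [-0.2, -0.2, -0.6]
finger_gap: 0.0192
grip_force: 59.1
time_s: 11.4
ee_pos: [0.6015, 0.041, 0.0972]
orientation: [-0.0, -0.005, 1.0, -0.0]
contact_force: [-0.6, 0.2, -1.2]
finger_gap: 0.0192
grip_force: 59.1
slide [-0.001, -0.02, 0.001] roll -0.002 | yaw now 90.54 tilt z [-0.    -0.001 -1.   ] t 11.4 j7 1.05 j1 0.03
```

View pics/end.png

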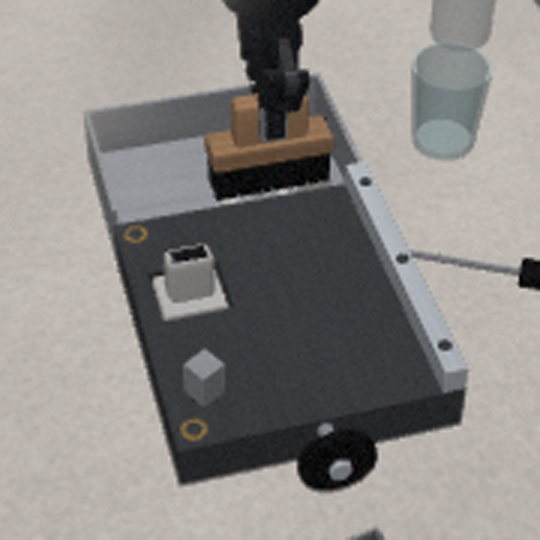

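The bed is clear. Now I'll lift, carry the brush back and stand it on the bench.

```bash
python3 -m creep '[{"slide":[0,0,-0.08],"roll":0,"hand":0},{"slide":[0,0,-0.2],"roll":0,"hand":0},{"slide":[0,0.05,-0.25],"roll":0,"hand":0},{"slide":[0.02,0.18,-0.25],"roll":0,"hand":0},{"slide":[0.04,0.32,-0.25],"roll":0,"hand":0},{"slide":[0.06,0.46,-0.25],"roll":0,"hand":0},{"slide":[0.08,0.6,-0.25],"roll":0,"hand":0},{"slide":[0.1,0.74,-0.25],"roll":0,"hand":0},{"slide":[0.12,0.88,-0.25],"roll":0,"hand":0},{"slide":[0.15,0.98,-0.25],"roll":0,"hand":0}]' && python3 -m creep '[{"slide":[0,0.05,0],"roll":0,"hand":0},{"slide":[0,0.05,0],"roll":0,"hand":0},{"slide":[0,0.05,0],"roll":0,"hand":0}]'
python3 - <<'E'
from h import *
go(.556,.355,.055,90.7)
p=bot.snapshot("top")
cv2.imwrite("pics/pan.png",cv2.resize(p["pixels"][160:280,190:350],None,fx=4,fy=4,interpolation=cv2.INTER_CUBIC))
for q in"scrap_block scrap_ell scrap_tee scrap_slug adapter gauge_block".split():
    print(q,[(np.round(x["position"],3).tolist(),round(x["score"],2)) for x in bot.boxes_of(p,q)[:3]])
E
```

```text
time_s: 12.45
ee_pos: [0.5532, 0.3379, 0.1723]
orientation: [0.0, -0.005, 1.0, 0.001]
contact_force: [-0.1, -0.3, -1.8]
finger_gap: 0.0191
grip_force: 59.2
time_s: 12.75
ee_pos: [0.5548, 0.347, 0.1719]
orientation: [0.0, -0.004, 1.0, -0.001]
contact_force: [-0.2, -0.0, -1.1]
finger_gap: 0.0194
grip_force: 59.1
slide [-0.004, 0.028, 0.389] roll -0.003 | yaw now 90.41 tilt z [ 0.001 -0.003 -1.   ] t 12.75 j7 0.68 j1 -0.46
scrap_block [([0.641, 0.053, 0.024], 0.48)]
scrap_ell [([0.617, 0.04, 0.023], 0.54)]
scrap_tee [([0.497, -0.363, 0.003], 0.73), ([0.569, 0.042, 0.015], 0.47)]
scrap_slug []
adapter [([0.51, -0.059, 0.039], 0.57)]
gauge_block []
```

View pics/pan.png

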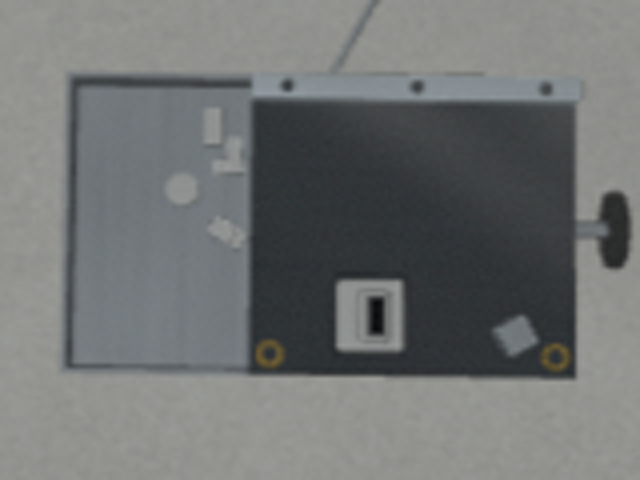

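All four scraps lie in the pan at about (180–240, 110–235) in the crop, and the adapter and block are untouched. Next I'll lower the brush gently.

```bash
python3 -m creep '[{"slide":[0,0.02,0.06],"roll":0,"hand":0},{"slide":[0,0.02,0.14],"roll":0,"hand":0},{"slide":[0,0.02,0.22],"roll":0,"hand":0},{"slide":[0,0.02,0.29],"roll":0,"hand":0},{"slide":[0,0.02,0.34],"roll":0,"hand":0},{"slide":[0,0.02,0.365],"roll":0,"hand":0},{"slide":[0,0.02,0.38],"roll":0,"hand":0},{"slide":[0,0.02,0.38],"roll":0,"hand":0},{"slide":[0,0.02,0.38],"roll":0,"hand":0}]'; python3 -c "
from h import *
go(.556,.355,.055,90.7)"
```

```text
time_s: 14.0
ee_pos: [0.554, 0.3565, 0.059]
orientation: [0.001, -0.005, 1.0, 0.001]
contact_force: [0.5, -0.3, -0.9]
finger_gap: 0.0192
grip_force: 59.1
slide [-0.007, -0.005, 0.013] roll -0.002 | yaw now 90.55 tilt z [ 0.001  0.001 -1.   ] t 14.0 j7 0.63 j1 -0.5
```

```bash
python3 -m creep '[{"slide":[0,0,0.005],"roll":0,"hand":0},{"slide":[0,0,0.01],"roll":0,"hand":0},{"slide":[0,0,0.013],"roll":0,"hand":0},{"slide":[0,0,0.013],"roll":0,"hand":0},{"slide":[0,0,0.013],"roll":0,"hand":0}]'; python3 -c "
from h import *
go(.556,.355,.055,90.7)"
```

```text
time_s: 14.5
ee_pos: [0.5536, 0.3561, 0.055]
orientation: [0.0, -0.005, 1.0, 0.0]
contact_force: [-0.4, -1.7, 5.8]
finger_gap: 0.0192
grip_force: 59.7
slide [-0.008, -0.004, -0.0] roll -0.002 | yaw now 90.55 tilt z [ 0.001  0.    -1.   ] t 14.5 j7 0.62 j1 -0.5
```

```bash
python3 -m creep '[{"slide":[0,0,0],"roll":0,"hand":0.4},{"slide":[0,0,0],"roll":0,"hand":0.7},{"slide":[0,0,0],"roll":0,"hand":1},{"slide":[0,0,0],"roll":0,"hand":1},{"slide":[0,0,-0.05],"roll":0,"hand":1},{"slide":[0,0,-0.15],"roll":0,"hand":1},{"slide":[0,0,-0.28],"roll":0,"hand":1},{"slide":[0,0,-0.38],"roll":0,"hand":1},{"slide":[0,0,-0.38],"roll":0,"hand":1},{"slide":[0,0,-0.38],"roll":0,"hand":1}]'
python3 - <<'E'
from h import *
go(.5127,.08,.17,90.7);go(.5127,-.064,.12,90.7);go(.5127,-.064,.048,90.7)
for c in("top","side"):
    p=bot.snapshot(c)
    t=bot.trace(p,"brush")
    for x in t[:1]:
        P=pts(p,x["mask"]); print(x["score"],np.percentile(P,[2,50,98],axis=0).round(3).tolist())
E
```

```text
time_s: 15.5
ee_pos: [0.5539, 0.3563, 0.17]
orientation: [0.001, -0.005, 1.0, 0.001]
contact_force: [-0.2, -0.3, -0.5]
finger_gap: 0.0855
grip_force: 0.0
slide [0.146, -0.92, -0.002] roll -0.002 | yaw now 90.56 tilt z [ 0.002  0.001 -1.   ] t 15.5 j7 0.67 j1 -0.47
slide [0.151, -1.4, 0.164] roll -0.002 | yaw now 90.56 tilt z [ 0.002  0.001 -1.   ] t 15.5 j7 0.67 j1 -0.47
slide [0.152, -1.4, 0.404] roll -0.002 | yaw now 90.56 tilt z [ 0.002  0.001 -1.   ] t 15.5 j7 0.67 j1 -0.47
0.74 [[0.507, 0.296, -0.002], [0.54, 0.35, 0.047], [0.604, 0.375, 0.238]]
0.78 [[0.507, 0.337, 0.002], [0.552, 0.345, 0.044], [0.599, 0.362, 0.087]]
```

The brush stands upright at z 0–0.087. Next, the adapter.

```bash
python3 -m creep '[{"slide":[0.02,-0.1,0],"roll":0,"hand":1},{"slide":[0.04,-0.25,0],"roll":0,"hand":1},{"slide":[0.06,-0.4,0],"roll":0,"hand":1},{"slide":[0.08,-0.55,0],"roll":0,"hand":1},{"slide":[0.11,-0.7,0],"roll":0,"hand":1},{"slide":[0.13,-0.85,0],"roll":0,"hand":1},{"slide":[0.15,-1,0],"roll":0,"hand":1},{"slide":[0.15,-1,0],"roll":0,"hand":1},{"slide":[0.15,-1,0],"roll":0,"hand":1}]' && python3 -m creep '[{"slide":[0,-0.1,0],"roll":0,"hand":1},{"slide":[0,-0.25,0.05],"roll":0,"hand":1},{"slide":[0,-0.39,0.1],"roll":0,"hand":1},{"slide":[0,-0.39,0.13],"roll":0,"hand":1},{"slide":[0,-0.39,0.13],"roll":0,"hand":1},{"slide":[0,-0.39,0.13],"roll":0,"hand":1}]'; python3 -c "
from h import *
go(.5127,-.064,.048,90.7)"
```

```text
time_s: 16.6
ee_pos: [0.511, 0.0542, 0.1677]
orientation: [-0.001, -0.003, 1.0, -0.0]
contact_force: [-0.1, 0.1, 0.0]
finger_gap: 0.0855
grip_force: 0.0
time_s: 17.2
ee_pos: [0.5131, -0.0585, 0.1293]
orientation: [0.0, -0.007, 1.0, 0.001]
contact_force: [0.3, -0.0, -0.1]
finger_gap: 0.0855
grip_force: 0.0
slide [0.002, -0.019, 0.271] roll 0.001 | yaw now 90.77 tilt z [ 0.     0.002 -1.   ] t 17.2 j7 1.15 j1 0.23
```

```bash
python3 -m creep '[{"slide":[0,-0.019,0.06],"roll":0,"hand":1},{"slide":[0,-0.019,0.15],"roll":0,"hand":1},{"slide":[0,-0.019,0.22],"roll":0,"hand":1},{"slide":[0,-0.019,0.262],"roll":0,"hand":1},{"slide":[0,-0.019,0.262],"roll":0,"hand":1},{"slide":[0,-0.019,0.262],"roll":0,"hand":0.5},{"slide":[0,-0.019,0.262],"roll":0,"hand":0.3},{"slide":[0,-0.019,0.262],"roll":0,"hand":0},{"slide":[0,-0.019,0.262],"roll":0,"hand":0},{"slide":[0,-0.019,0.262],"roll":0,"hand":0}]' 30; python3 -c "
from h import *
go(.5127,-.064,.18,90.7)"
```

```text
time_s: 18.2
ee_pos: [0.5132, -0.0654, 0.0514]
orientation: [0.001, -0.006, 1.0, 0.001]
contact_force: [0.5, 2.3, 4.1]
finger_gap: 0.0216
grip_force: 35.3
slide [0.001, 0.006, -0.429] roll -0.001 | yaw now 90.64 tilt z [ 0.002  0.002 -1.   ] t 18.2 j7 1.09 j1 0.17
```

```bash
python3 -m creep '[{"slide":[0,0,-0.05],"roll":0,"hand":0},{"slide":[0,0,-0.15],"roll":0,"hand":0},{"slide":[0,0,-0.28],"roll":0,"hand":0},{"slide":[0,0,-0.38],"roll":0,"hand":0},{"slide":[0,0,-0.43],"roll":0,"hand":0},{"slide":[0,0,-0.43],"roll":0,"hand":0},{"slide":[0,0,-0.43],"roll":0,"hand":0}]'; python3 -c "
from h import *
print(bot.state()['finger_gap'])
go(.46,-.368,.18,101.25)"
```

```text
time_s: 18.9
ee_pos: [0.5122, -0.0676, 0.1794]
orientation: [-0.0, -0.005, 1.0, -0.0]
contact_force: [-0.4, 0.6, -1.1]
finger_gap: 0.0214
grip_force: 34.8
0.021409642053838978
slide [0.183, -1.0, -0.002] roll -0.119 | yaw now 90.53 tilt z [-0. -0. -1.] t 18.9 j7 1.21 j1 0.29
```

```bash
python3 -m creep '[{"slide":[0.01,-0.08,0],"roll":-0.01,"hand":0},{"slide":[0.03,-0.2,0],"roll":-0.02,"hand":0},{"slide":[0.06,-0.34,0],"roll":-0.04,"hand":0},{"slide":[0.09,-0.48,0],"roll":-0.06,"hand":0},{"slide":[0.12,-0.62,0],"roll":-0.08,"hand":0},{"slide":[0.14,-0.76,0],"roll":-0.1,"hand":0},{"slide":[0.16,-0.88,0],"roll":-0.12,"hand":0},{"slide":[0.183,-0.97,0],"roll":-0.12,"hand":0},{"slide":[0.183,-1,0],"roll":-0.12,"hand":0},{"slide":[0.183,-1,0],"roll":-0.12,"hand":0}]' && python3 -m creep '[{"slide":[0,0,0],"roll":0,"hand":0},{"slide":[0,0,0],"roll":0,"hand":0}]'
python3 - <<'E'
from h import *
go(.46,-.368,.0295,101.25)
p=bot.snapshot("side"); A=pts(p,np.ones((384,512),bool))
cv2.imwrite("pics/place.png",cv2.resize(p["pixels"][220:384,150:330],None,fx=3,fy=3,interpolation=cv2.INTER_CUBIC))
P=A[(abs(A[:,0]-.46)<.05)&(abs(A[:,1]+.368)<.05)&(A[:,2]>.12)&(A[:,2]<.172)]
print(len(P),np.percentile(P,[1,50,99],axis=0).round(3).tolist())
P=A[(abs(A[:,0]-.46)<.025)&(abs(A[:,1]+.368)<.03)&(A[:,2]<.015)]; print("floor",np.median(P[:,2]) if len(P) else None)
E
```

```text
time_s: 19.9
ee_pos: [0.4596, -0.3684, 0.1781]
orientation: [-0.001, -0.098, 0.995, 0.001]
contact_force: [-0.8, -0.1, -0.7]
finger_gap: 0.0212
grip_force: 34.8
time_s: 20.1
ee_pos: [0.4615, -0.3652, 0.1795]
orientation: [0.0, -0.101, 0.995, 0.001]
contact_force: [0.1, 0.4, -0.9]
finger_gap: 0.0214
grip_force: 34.7
slide [0.007, -0.009, 0.5] roll 0.004 | yaw now 101.57 tilt z [ 0.     0.002 -1.   ] t 20.1 j7 1.91 j1 0.89
457 [[0.433, -0.392, 0.156], [0.454, -0.381, 0.167], [0.488, -0.349, 0.17]]
floor 0.004097766379898837
```

View pics/place.png

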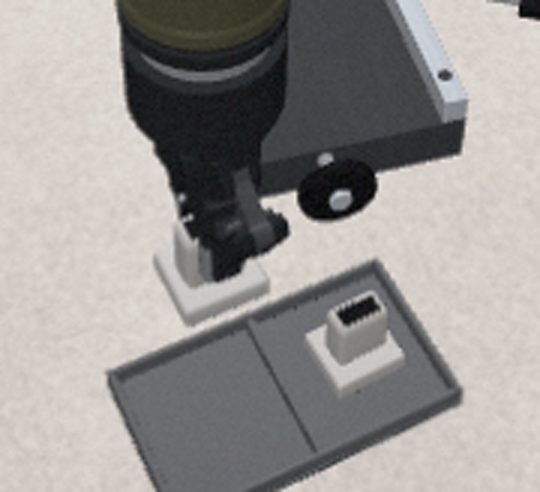

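The adapter hangs level and aligned with the tray above the near bay. I'll descend to just above the floor and then touch down slowly.

```bash
python3 -m creep '[{"slide":[0.004,-0.006,0.06],"roll":0,"hand":0},{"slide":[0.004,-0.006,0.15],"roll":0,"hand":0},{"slide":[0.004,-0.006,0.25],"roll":0,"hand":0},{"slide":[0.004,-0.006,0.34],"roll":0,"hand":0},{"slide":[0.004,-0.006,0.41],"roll":0,"hand":0},{"slide":[0.004,-0.006,0.45],"roll":0,"hand":0},{"slide":[0.004,-0.006,0.475],"roll":0,"hand":0},{"slide":[0.004,-0.006,0.485],"roll":0,"hand":0},{"slide":[0.004,-0.006,0.485],"roll":0,"hand":0},{"slide":[0.004,-0.006,0.485],"roll":0,"hand":0}]'; python3 -c "
from h import *
go(.46,-.368,.0295,101.25)"
```

```text
time_s: 21.15
ee_pos: [0.4603, -0.37, 0.035]
orientation: [0.001, -0.099, 0.995, -0.0]
contact_force: [0.1, -0.1, 0.6]
finger_gap: 0.0215
grip_force: 34.7
slide [-0.0, 0.007, 0.018] roll 0.001 | yaw now 101.35 tilt z [ 0.001 -0.001 -1.   ] t 21.15 j7 1.78 j1 0.81
```

```bash
python3 -m creep '[{"slide":[0,0,0.006],"roll":0,"hand":0},{"slide":[0,0,0.012],"roll":0,"hand":0},{"slide":[0,0,0.016],"roll":0,"hand":0},{"slide":[0,0,0.016],"roll":0,"hand":0},{"slide":[0,0,0.016],"roll":0,"hand":0}]'; python3 -c "
from h import *
go(.46,-.368,.0295,101.25)"
```

```text
time_s: 21.65
ee_pos: [0.4599, -0.3699, 0.0304]
orientation: [0.0, -0.099, 0.995, -0.0]
contact_force: [-1.6, 0.7, 7.7]
finger_gap: 0.0215
grip_force: 35.7
slide [-0.001, 0.006, 0.003] roll 0.001 | yaw now 101.35 tilt z [ 0.    -0.001 -1.   ] t 21.65 j7 1.78 j1 0.81
```

```bash
python3 -m creep '[{"slide":[0,0,0],"roll":0,"hand":0.35},{"slide":[0,0,0],"roll":0,"hand":0.6},{"slide":[0,0,0],"roll":0,"hand":0.9},{"slide":[0,0,0],"roll":0,"hand":0.9},{"slide":[0,0,-0.05],"roll":0,"hand":0.9},{"slide":[0,0,-0.15],"roll":0,"hand":0.9},{"slide":[0,0,-0.3],"roll":0,"hand":0.9},{"slide":[0,0,-0.45],"roll":0,"hand":0.9},{"slide":[0,0,-0.5],"roll":0,"hand":0.9},{"slide":[0,0,-0.5],"roll":0,"hand":0.9}]' && python3 -m creep '[{"slide":[0.1,0.1,-0.1],"roll":0,"hand":0.9},{"slide":[0.1,0.25,-0.1],"roll":0,"hand":0.9},{"slide":[0.1,0.4,-0.1],"roll":0,"hand":0.9},{"slide":[0.1,0.5,-0.1],"roll":0,"hand":0.9},{"slide":[0.1,0.5,-0.1],"roll":0,"hand":0.9}]'
python3 - <<'E'
from h import *
p=bot.snapshot("side"); cv2.imwrite("pics/final.png",p["pixels"])
E
```

```text
time_s: 22.65
ee_pos: [0.4616, -0.3705, 0.1833]
orientation: [0.003, -0.099, 0.995, -0.002]
contact_force: [0.3, 0.0, -0.1]
finger_gap: 0.0769
grip_force: 0.0
time_s: 23.15
ee_pos: [0.399, -0.2239, 0.2091]
orientation: [-0.001, -0.103, 0.995, 0.001]
contact_force: [-0.0, -0.1, 1.0]
finger_gap: 0.0771
grip_force: 0.0
```

View pics/final.png

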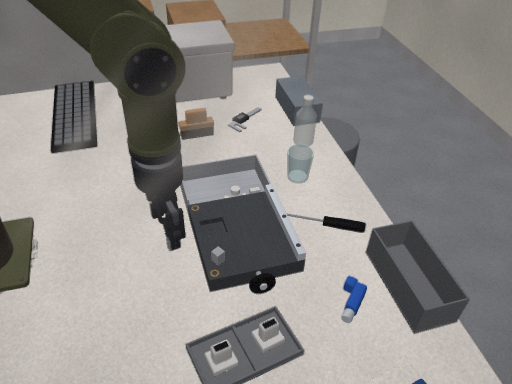

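The final view shows the adapter upright in the near bay at (221,353), the cavity empty at (212,225), the scraps in the pan, the brush standing at (196,122) and the block in place at (218,256).

```bash
python3 -c "
from rig import bot
print(bot.finish_job())"
```

```text
the job is handed in; nothing more can be done
None
```

The job is handed in: all four scraps are in the pan, the brush is standing on its bristles on the bench, and the adapter is upright in the empty bay, with everything else left where it was, at about 23 s.

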